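Square up the swivel vise, then pack and wedge the open end of its jaws

TASK

The swivel vise holds a handle blank at one end of its jaws only: lift its spring plunger, swing the vise round until it is square and let the plunger drop home in its hole. Then pack the open end of the jaws: stand two of the three aluminium slips upright on the vise bed between the jaws, the pair that leaves room for the wedge to bite part-way down (below the jaw tops, clear of the bed), and push the wedge down beside them, thin edge first and sloping side to the jaw, until it goes tight. Finish still holding the wedge and pressing it there, as the screw is tightened next; do not disturb the oil bottle, the cup or the centre punch.

Things in the scene. Friction and masses are not known exactly. Their poses are not given: they have to be found in the camera images.
- vise_base: fixed round base of the swivel vise, 248 mm across, 20 mm high, two index holes in its rim 105 mm from the axis and 50 degrees apart (the square hole on its +x side, the parking hole 50 degrees anticlockwise). Origin: on the turning axis at bench level; x points to the square hole, z up
- vise_axis (a point): point on the vise's vertical turning axis, at bench level. Its axes turn with the vise: x from moving to fixed jaw, y along the jaws to their open (packing) end, z up. Bed top 60 mm, jaw tops 100 mm above the bench; jaws 150 mm long (y -75 to 75 mm); fixed jaw from its gripping face x = 20 mm to its back x = 55 mm; the screw's crossbar reaches x = -175 mm
- vise_swivel (a joint): angle of the vise on its base, rad, growing anticlockwise from above; 0 = square, the plunger over the square hole; starts at 0.873 (50 degrees), locked in the parking hole. With the plunger lifted it turns by hand with light friction (under 1 N m) between -0.10 and 1.0
- plunger (a joint): lift of the plunger, m: 0 = home in a hole, 0.011 = tip riding on the rim between the holes, 0.016 = upper stop. A spring pushes it down with about 5.5 N at home, 9.5 N at the upper stop. Lift it 0.013 or more while turning; the holes are countersunk: let down within 3 mm of its hole it drops in
- plunger_knob (a point): middle of the plunger's black knob, an upright cylinder 27 mm across, straight for 22 mm; this point is 83 mm above the bench when home. It stands on a lug of the swivel behind the fixed jaw, at x = 105 mm, y = 0 of vise_axis, and turns with the vise. The steel bushing under it ends 58 mm above the bench
- pack_floor (a point): point on the vise bed at the foot of the fixed jaw's gripping face, in the middle of the open end of the jaws (x 20, y 40, z 60 mm of vise_axis). Axes as vise_axis: the gap reaches from here towards -x; the jaws are 40 mm deep above it and end 35 mm away towards +y. The packing belongs within 30 mm of this point along y
- jaw_slide (a joint): opening of the moving jaw, m: the gap between the jaw faces is 34 mm plus this value (0 to 0.011, differs every time). The jaw is held by its screw and does not move
- moving_jaw: the moving jaw with its screw, gripping face upright and parallel to the fixed jaw's, 34 mm plus joint jaw_slide from it. Its frame is parallel to vise_axis; its face lies at x = -14 mm of its own frame, its top at z = 100 mm
- handle_blank (a point): middle of the wooden handle blank that the vise already grips at the other end of the jaws: as thick as the gap, 92 mm long (y -128 to -36 mm of vise_axis), its top 12 mm above the jaw tops
- slip_stand: fixed wooden stand, 152 x 86 mm, 24 mm high, left or right of the vise, with four slots 20 mm wide along its y axis at x = -54, -18, 18, 54 mm; slot floors 8 mm above the bench. Origin: middle of its underside. Slips and wedge stand in the slots in any order, parallel to them (the wedge's x along the stand's x)
- slip_thick: aluminium packing slip, an upright plate 16 mm thick (x), 40 mm long (y), 70 mm high (z), about 0.12 kg. Origin: middle of its underside
- slip_middle: aluminium packing slip, an upright plate 12 mm thick (x), 48 mm long (y), 70 mm high (z), about 0.11 kg. Origin: middle of its underside
- slip_thin: aluminium packing slip, an upright plate 8 mm thick (x), 56 mm long (y), 70 mm high (z), about 0.085 kg. Origin: middle of its underside. Gripped by its ends (y), a longer slip can go in beside a shorter one without the fingers touching it
- wedge: aluminium wedge, 64 mm long (y), 74 mm high, 0.18 kg. Origin: middle of its lower edge, 10 mm thick. +x side upright at x = 5 mm (goes against the slips), -x side slopes 1 in 5 (goes to a jaw); 19 mm thick 45 mm up; above, a grip tang (x -9 to 5 mm) 50 to 74 mm up. In a space w wide the jaw top meets it 5 x (w - 10 mm) above its edge: w of 12 to 17.5 mm is right. Push with 12 N
- oil_bottle: bystander: amber oil bottle, 48 mm across, 115 mm high; origin under its middle
- pin_cup: bystander: small steel cup, 64 mm across, 55 mm high; origin under its middle
- centre_punch: bystander: dark steel centre punch, 108 mm long, 14 mm thick, lying along its x; origin under its middle
Things that resemble listed ones, but are neither listed nor needed, are in the scene too. What is shaped like the slip_thin but red is not meant.

How it is judged:
On the way, in this order (a step that is already met when the one before it is completed fails the run):
1. the plunger is lifted out of the parking hole (value of joint plunger above 0.009 m and value of joint vise_swivel above 0.8 rad), for 0.1 s.
2. the vise stands square with the plunger home in its hole (value of joint vise_swivel between -0.03 and 0.03 rad and value of joint plunger below 0.003 m), for 0.3 s.
3. two slips stand upright on the bed in the open end of the jaws ((((x of slip_thick in the frame of pack_floor between -0.046 and -0.001 m and y of slip_thick in the frame of pack_floor between -0.03 and 0.03 m and z of slip_thick in the frame of pack_floor between -0.004 and 0.004 m and angle between slip_thick's own z axis and vertical below 0.15 rad) and (x of slip_middle in the frame of pack_floor between -0.046 and -0.001 m and y of slip_middle in the frame of pack_floor between -0.03 and 0.03 m and z of slip_middle in the frame of pack_floor between -0.004 and 0.004 m and angle between slip_middle's own z axis and vertical below 0.15 rad)) or ((x of slip_thick in the frame of pack_floor between -0.046 and -0.001 m and y of slip_thick in the frame of pack_floor between -0.03 and 0.03 m and z of slip_thick in the frame of pack_floor between -0.004 and 0.004 m and angle between slip_thick's own z axis and vertical below 0.15 rad) and (x of slip_thin in the frame of pack_floor between -0.046 and -0.001 m and y of slip_thin in the frame of pack_floor between -0.03 and 0.03 m and z of slip_thin in the frame of pack_floor between -0.004 and 0.004 m and angle between slip_thin's own z axis and vertical below 0.15 rad)) or ((x of slip_middle in the frame of pack_floor between -0.046 and -0.001 m and y of slip_middle in the frame of pack_floor between -0.03 and 0.03 m and z of slip_middle in the frame of pack_floor between -0.004 and 0.004 m and angle between slip_middle's own z axis and vertical below 0.15 rad) and (x of slip_thin in the frame of pack_floor between -0.046 and -0.001 m and y of slip_thin in the frame of pack_floor between -0.03 and 0.03 m and z of slip_thin in the frame of pack_floor between -0.004 and 0.004 m and angle between slip_thin's own z axis and vertical below 0.15 rad)))), for 0.3 s.
At the end, for the whole second after the job is handed in: Vise square (0.03 rad), plunger home (3 mm); two slips upright on the bed in the open end (4 mm off it at most, within 30 mm of its middle); wedge there too, its edge 1.5 to 34 mm above the bed, all within 0.2 rad of true; packing presses the moving jaw over 3 N; fingers on the wedge over 2 N (all of step 2 and (((x of slip_thick in the frame of pack_floor between -0.046 and -0.001 m and y of slip_thick in the frame of pack_floor between -0.03 and 0.03 m and z of slip_thick in the frame of pack_floor between -0.004 and 0.004 m and angle between slip_thick's own z axis and vertical below 0.15 rad) and (x of slip_middle in the frame of pack_floor between -0.046 and -0.001 m and y of slip_middle in the frame of pack_floor between -0.03 and 0.03 m and z of slip_middle in the frame of pack_floor between -0.004 and 0.004 m and angle between slip_middle's own z axis and vertical below 0.15 rad)) or ((x of slip_thick in the frame of pack_floor between -0.046 and -0.001 m and y of slip_thick in the frame of pack_floor between -0.03 and 0.03 m and z of slip_thick in the frame of pack_floor between -0.004 and 0.004 m and angle between slip_thick's own z axis and vertical below 0.15 rad) and (x of slip_thin in the frame of pack_floor between -0.046 and -0.001 m and y of slip_thin in the frame of pack_floor between -0.03 and 0.03 m and z of slip_thin in the frame of pack_floor between -0.004 and 0.004 m and angle between slip_thin's own z axis and vertical below 0.15 rad)) or ((x of slip_middle in the frame of pack_floor between -0.046 and -0.001 m and y of slip_middle in the frame of pack_floor between -0.03 and 0.03 m and z of slip_middle in the frame of pack_floor between -0.004 and 0.004 m and angle between slip_middle's own z axis and vertical below 0.15 rad) and (x of slip_thin in the frame of pack_floor between -0.046 and -0.001 m and y of slip_thin in the frame of pack_floor between -0.03 and 0.03 m and z of slip_thin in the frame of pack_floor between -0.004 and 0.004 m and angle between slip_thin's own z axis and vertical below 0.15 rad))) and x of wedge in the frame of pack_floor between -0.05 and 0 m and y of wedge in the frame of pack_floor between -0.03 and 0.03 m and z of wedge in the frame of pack_floor between 0.0015 and 0.034 m and angle between wedge's own z axis and vertical below 0.2 rad and angle between the x axis of wedge and the x axis of pack_floor, either way round below 0.2 rad and contact force between any of wedge, slip_thick, slip_middle, slip_thin and moving_jaw above 3 N and contact force between the fingers and wedge above 2 N); the arm keeps its last pose, push and grip.
It fails at once if the oil bottle or the cup is knocked over or shoved more than 40 mm (distance of any of oil_bottle, pin_cup from where it was at the start of the episode above 0.04 m or angle between any of oil_bottle, pin_cup's own z axis and vertical above 0.6 rad).
It fails at once if the centre punch is shoved more than 40 mm (distance of centre_punch from where it was at the start of the episode above 0.04 m).
It also fails if it takes over 72 s, if anything falls off the work surface, if the arm or the gripper's body presses on something with over 40 N, if the wrist force passes 120 N, or if a joint passes its speed limit or range.

ROBOT

A 6-joint arm with a two-finger parallel gripper is mounted at the origin on the work surface. World frame = base frame: x ahead of the robot, y to its left, z up, the work surface at z = 0. Lengths are in m, angles in rad, forces in N, time in s.
With the tool pointing down it reaches from about 0.35 to 0.85 m from the base axis. Payload 8.1 kg.
Tool frame: the origin (TCP) lies at the very end of the fingers, on their centre line; the grasp point (between the pads) lies 19 mm behind it; z points along the fingers, y is the line along which they close (so a half turn about z gives the same grasp; the last joint's range is limited). The gripper opens to 85 mm and grips with 20 to 120 N. Pads are 22 mm wide; open, the fingers measure 114 mm over their backs; the gripper's body (76 mm by 85 mm) begins 54 mm behind the grasp point. The pads swing forward as they close: fully open they stand 13 mm farther back than shut.
Start: joints at [1.09, 0.13, 1.488, -0, 1.523, -0.085], TCP at [0.231, 0.554, 0.231] pointing down, gripper open.
Joint ranges: [-2.96, 2.96], [-0.89, 2.26], [0.02, 2.5], [-1.34, 4.48], [0, 2.73], [-2.66, 2.66]. Speed limits (rad/s): [2.39, 2.39, 2.79, 3.14, 3.14, 3.14].

INTERFACE

Orientations are given as a unit quaternion [x, y, z, w].
In Python, from bench import env gives the robot as it stands.
- The arm moves only by the tool drive_tool, never from a script. Its argument "plan" is a list of rows, each a list of 3 entries, a list of its own where there are three numbers: the turn, a rotation vector about the world's x, y, z scaled (see below), then the shift along the world's x, y, z scaled (see below), then the opening, from 0 (shut) to 1 (fully open). A call has 1 to 12 rows; each row is the pose to reach, as a shift and turn from the pose commanded when the call began, turning the shorter way round; what a row does not reach only later rows make up. The controller multiplies each number of a shift by 0.75 m and each number of a turn by pi rad. A row lasts 1/8 s, in which the tool goes at most 62.5 mm and 10.7 degrees, less where a joint would pass 70% of its speed; a pose out of reach is approached as far as the arm can. A call with a number of a shift or a turn outside -1 to 1 is refused whole. A call with a gripper value outside its range is refused whole. The fingers move at their own pace and stop on an object; the grip force is fixed at half the most. Time passes only in rows, so rows that repeat a pose let the fingers close. It gives the time, the measured TCP pose, the force, the opening and the grip force at its end, in the units of the state.
- env.observe(): the state, without advancing time (a new reading comes with each control period).
- env.grab_frame(name): name is "scene" or "side" or "wrist"; returns a dict with "img" (480x640x3 uint8, blue, green, red), "intrinsics" (3x3 intrinsics, pixels), "R" (3x3) and "t" (3): a world point X has camera coordinates R X + t; the wrist camera has in their place "tool_from_camera" (4x4, takes a point from camera to tool coordinates, whose origin is the TCP and whose axes are the flange's). Camera axes: x right, y down, z forward; pixel columns grow to the right and rows downward; lengths in m; the calibration is good to about 2 mm. A picture is of the moment at which its call begins: read the wrist's pose just before it. There is no depth.
- env.sign_off(): hands the job in; it is judged then, once.
Trained networks look in the newest picture that a camera, given by its name, has taken for a name from the list of things; names that differ only in an ending like _2 or _b are one class to them, and where a whole thing is asked for, a point or a joint stands for the part that bears it (a point fixed in the world has none). Each returns a list of dicts, best first, with "p" (0 to 1); they miss things now and then, are a little off and sometimes report something else, mostly with a low value. They report only what shows in the picture. A call takes as long as a camera call. They do not tell look-alikes from the thing itself.
- env.find_in(camera, target): "centre" ([column, row] in pixels, amid what is visible of it).
The state is a dict: "t": time; "qpos": joint angles; "joint_vel": joint speeds; "effort": joint torques, N m; "tool_pos": TCP position; "ee_rot": TCP orientation; "force": force on the tool from outside, world axes, zero at the start; "torque": the same for the moment, N m; "finger_gap": opening from 0.0 (shut) to 1.0 (fully open); "finger_force": force on a finger pad.
Only numpy, scipy, OpenCV 4.12 (cv2) and the standard library are available. Lean on these libraries where they do the work, as an engineer would, in place of code of your own. Each camera call takes 0.05 s, during which the arm holds its last target. There are 200 camera calls.

## Working session

There is one attempt and no reset: what is moved stays moved. The work goes in short steps, Python scripts to look and compute and a tool call to move; the robot and the scene stay as the last step left them, time stands still between calls to the robot, and variables do not carry over. Pictures are saved under pics/ and viewed, at most 10 in all, crops included, and the job is handed in when it is done.

Besides the shell and the picture viewer there is one more tool, called after "Emit:" by a JSON object that holds its "fn" and its "kwargs", one argument or row to a line. drive_tool: Moves the arm, as the interface text tells. Its arguments: {"type":"object","properties":{"plan":{"type":"array","items":{"type":"array"}}},"required":["plan"]}

```bash
ls; mkdir -p pics
cat > h.py <<'E'
import numpy as np, cv2
from bench import env
def grab(c,save=None):
    s=env.observe(); f=env.grab_frame(c); f['s']=s
    if save: cv2.imwrite('pics/'+save,f['img'])
    return f
E
python3 - <<'E'
from h import *
s=env.observe(); print(s)
for c in ['scene','side']:
    f=grab(c,c+'0.png'); print(c,f['intrinsics'].tolist(),f['R'].tolist(),f['t'].tolist())
    for n in ['vise_base','plunger_knob','handle_blank','moving_jaw','slip_stand','slip_thick','slip_middle','slip_thin','wedge','oil_bottle','pin_cup','centre_punch']:
        print(n,[(np.round(d['centre']).tolist(),round(d['p'],2)) for d in env.find_in(c,n)][:4])
E
```

```text
pics
{'t': 0.0, 'qpos': array([ 1.08957225e+00,  1.31176426e-01,  1.48927110e+00, -2.35112837e-05,
        1.52298790e+00, -8.54388385e-02]), 'joint_vel': array([-0.00100089,  0.00051915, -0.00107353,  0.00072493, -0.00100027,
        0.00085165]), 'effort': array([-1.63998877e-03, -5.69410193e+01, -5.00548124e+01, -1.61601483e-04,
        1.51403347e-02,  5.54200824e-06]), 'tool_pos': array([0.23107616, 0.55312949, 0.2302398 ]), 'ee_rot': array([ 1.96602872e-01,  9.80482770e-01, -8.87932338e-04, -2.46305299e-04]), 'force': array([-0.11272688, -0.34349115,  0.26975464]), 'torque': array([-0.06894007, -0.04171383, -0.04854745]), 'finger_force': 0.0, 'finger_gap': 0.9957408287775783}
scene [[498.145235596781, 0.0, 321.99699024592564], [0.0, 498.145235596781, 238.1306804866936], [0.0, 0.0, 1.0]] [[-0.19593480363979554, 0.9804284679165668, 0.0192242560690421], [0.6507006637951853, 0.14465635568094423, -0.7454281889609574], [-0.7336199280684377, -0.13354608964653933, -0.6663086695226008]] [0.17441726067406615, -0.25081507808237935, 1.4475147362297307]
vise_base [([332.0, 275.0], 0.97)]
pl
[... 723 characters left out ...]
508303082282, -0.7561135984789321, -0.6340560977212136], [0.1496436730185435, 0.6162872478023712, -0.77317320137321]] [-0.5065969902978186, 0.08137684844740246, 0.93947143748209]
vise_base [([336.0, 253.0], 0.63)]
plunger_knob [([364.0, 194.0], 0.63)]
handle_blank [([329.0, 251.0], 0.68)]
moving_jaw [([322.0, 249.0], 0.8)]
slip_stand [([353.0, 398.0], 0.74)]
slip_thick [([390.0, 383.0], 0.8)]
slip_middle [([368.0, 382.0], 0.8)]
slip_thin [([344.0, 381.0], 0.76), ([268.0, 422.0], 0.68), ([353.0, 470.0], 0.52)]
wedge [([321.0, 374.0], 0.73), ([392.0, 386.0], 0.67)]
oil_bottle [([444.0, 314.0], 0.76)]
pin_cup [([348.0, 146.0], 0.72)]
centre_punch [([443.0, 312.0], 0.55), ([246.0, 203.0], 0.48)]
```

View pics/scene0.png

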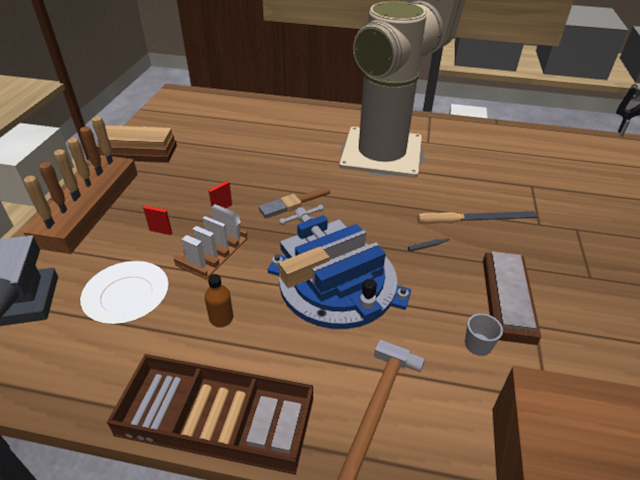

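View pics/side0.png

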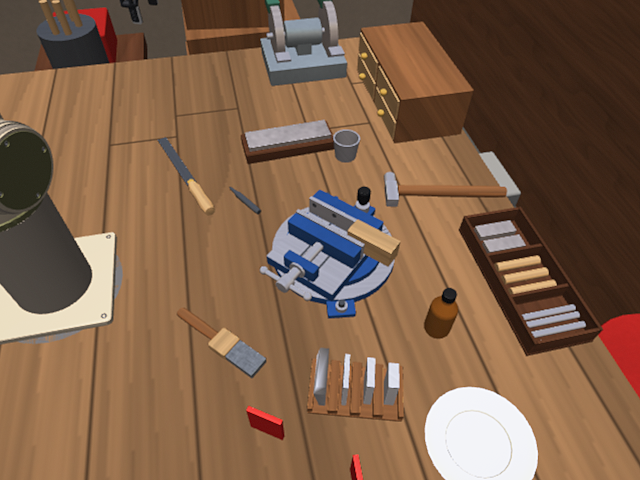

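The scene view shows the vise at about (335,275) with its black knob at (370,289), and the stand at about (212,245). In the side view the stand holds, left to right, the wedge (321,374), thin slip (344,381), middle slip (368,382) and thick slip (390,383). The possible mix-ups are:
- Red slips: (222,195) and (158,219) in scene; (266,422) and (355,468) in side.
- Strips in the tray: (150,400) in scene.
- Lower bolts beside the knob: (403,293) and (278,260) in scene.

I choose the slips in the stand and the tall black knob.

```bash
cat >> h.py <<'E'
def P(f): return f['intrinsics']@np.c_[f['R'],f['t']]
def proj(f,X):
    x=P(f)@np.r_[X,1]; return x[:2]/x[2]
def tri(obs): # [(frame,uv)]
    A=[]
    for f,(u,v) in obs:
        p=P(f); A+= [u*p[2]-p[0], v*p[2]-p[1]]
    X=np.linalg.svd(np.array([a/np.linalg.norm(a[:3]) for a in A]))[2][-1]; return X[:3]/X[3]
def onz(f,uv,z):
    p=P(f); u,v=uv; A=np.array([u*p[2]-p[0],v*p[2]-p[1]])
    return np.r_[np.linalg.solve(A[:,:2],-A[:,3]-A[:,2]*z),z]
from scipy.spatial.transform import Rotation as Ro
def wrist(save=None):
    f=grab('wrist',save); T=np.eye(4); T[:3,:3]=Ro.from_quat(f['s']['ee_rot']).as_matrix(); T[:3,3]=f['s']['tool_pos']
    M=np.linalg.inv(T@f['tool_from_camera']); f['R']=M[:3,:3]; f['t']=M[:3,3]; return f
E
python3 - <<'E'
from h import *
a=grab('scene'); b=grab('side'); w=wrist()
print(w['tool_from_camera'].round(3).tolist(), w['intrinsics'].round(1).tolist())
for n,u,v in [('knob',(370,289),(364,194)),('base',(335,275),(336,250)),('bottle',(217,301),(444,314)),('cup',(482,333),(348,146)),('thick',(196,250),(390,383)),('mid',(206,242),(368,382)),('thin',(219,230),(344,381)),('wedge',(226,221),(321,374)),('punch',(427,244),(246,200)),('stand',(212,250),(353,398))]:
    X=tri([(a,u),(b,v)]); print(n,X.round(3),(proj(a,X)-u).round(1),(proj(b,X)-v).round(1))
c=a['img'][160:320,150:420]; d=b['img'][170:430,260:420]
c=cv2.resize(c,None,fx=2,fy=2,interpolation=cv2.INTER_CUBIC)
cv2.imwrite('pics/c0.png',cv2.resize(d,None,fx=2.3,fy=2.3,interpolation=cv2.INTER_CUBIC))
cv2.imwrite('pics/c1.png',cv2.resize(a['img'][190:330,170:420],None,fx=3.2,fy=3.2,interpolation=cv2.INTER_CUBIC))
E
```

```text
[[0.0, -0.956, -0.293, 0.074], [1.0, 0.0, 0.001, -0.001], [-0.001, -0.293, 0.956, -0.143], [0.0, 0.0, 0.0, 1.0]] [[406.1, 0.0, 322.0], [0.0, 406.1, 242.4], [0.0, 0.0, 1.0]]
knob [0.62  0.036 0.084] [ 0. -0.] [0. 0.]
base [ 0.542 -0.044  0.023] [-0.9  0.6] [-0.8 -0.8]
bottle [ 0.685 -0.246  0.053] [-0.6  0.3] [-0.6 -0.4]
cup [0.643 0.248 0.036] [-1.4  1.2] [-0.8 -1.1]
thick [ 0.555 -0.342  0.047] [-1.   0.4] [-1.1 -0.9]
mid [ 0.523 -0.332  0.043] [-0.7  0.3] [-0.7 -0.7]
thin [ 0.484 -0.32   0.045] [-2.1  1. ] [-2.3 -2.2]
wedge [ 0.453 -0.308  0.051] [ 0.3 -0.1] [0.3 0.3]
punch [0.386 0.143 0.01 ] [-0.3  0.2] [-0.2 -0.3]
stand [ 0.5   -0.334 -0.003] [-1.1  0.5] [-1.2 -1.1]
```

View pics/c1.png

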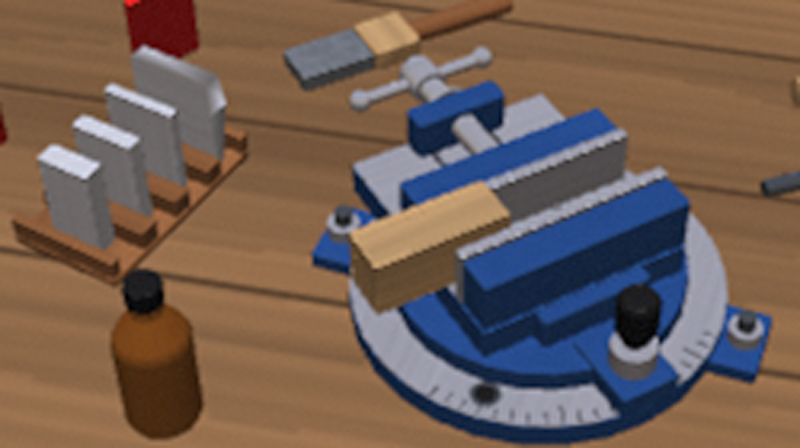

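View pics/c0.png

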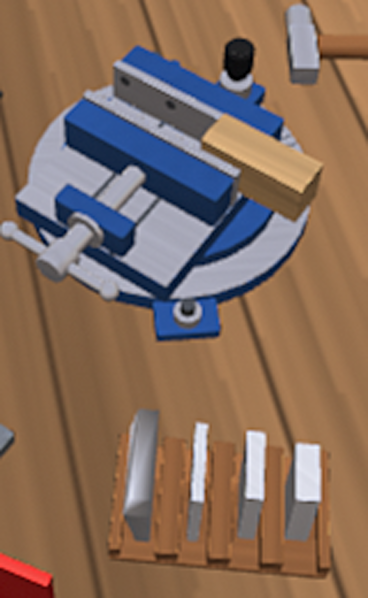

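The crops confirm the choice. The stand holds four pieces: wedge at c1 (180,90), thin, middle and thick slips, with the thick one nearest the bottle. The tall black knob is at c1 (637,315), the square hole at (485,393), and the wooden blank sits at the right-hand end of the jaws. Next I move above the knob with the fingers closing along the tangent.

Emit:
{"fn": "drive_tool", "kwargs": {
  "plan": [
    [[0, 0, 0.376], [0.519, -0.689, -0.02], 0.6],
    [[0, 0, 0.376], [0.519, -0.689, -0.02], 0.6],
    [[0, 0, 0.376], [0.519, -0.689, -0.02], 0.6],
    [[0, 0, 0.376], [0.519, -0.689, -0.02], 0.6],
    [[0, 0, 0.376], [0.519, -0.689, -0.02], 0.6],
    [[0, 0, 0.376], [0.519, -0.689, -0.02], 0.6],
    [[0, 0, 0.376], [0.519, -0.689, -0.02], 0.6],
    [[0, 0, 0.376], [0.519, -0.689, -0.02], 0.6],
    [[0, 0, 0.376], [0.519, -0.689, -0.02], 0.6],
    [[0, 0, 0.376], [0.519, -0.689, -0.02], 0.6],
    [[0, 0, 0.376], [0.519, -0.689, -0.02], 0.6],
    [[0, 0, 0.376], [0.519, -0.689, -0.02], 0.6]
  ]
}}

```text
t: 2.95
tool_pos: [0.6218, 0.0332, 0.2155]
ee_rot: [-0.381, 0.925, -0.0, -0.0]
force: [-0.3, -0.0, -0.3]
finger_gap: 0.6
finger_force: 0.0
```

Run:
```python
from h import *
w=wrist('w0.png'); print(w['s']['tool_pos'],w['s']['t'],[ (d['centre'],d['p']) for d in env.find_in('wrist','plunger_knob')])
a=grab('scene'); 
k=np.array([.62,.036]); h=onz(a,(321.6,312.8),.02)[:2]; print(h,np.linalg.norm(k-h))
```

```text
[0.62184657 0.03317839 0.21547857] 2.95 [([326.9, 227.2], 0.84)]
[ 0.64290081 -0.05059785] 0.08957474444406721
```

View pics/w0.png

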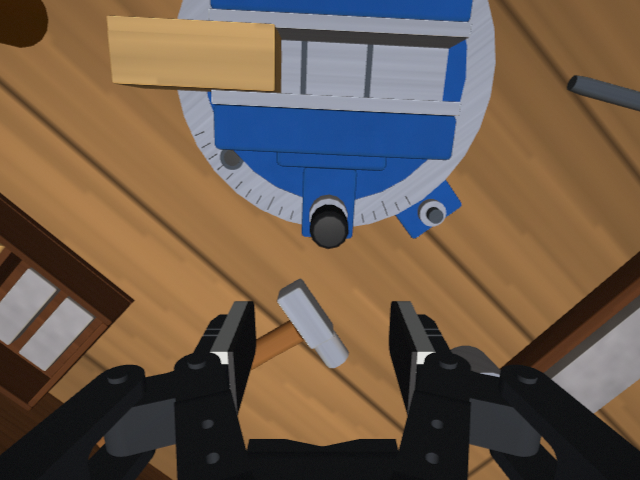

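The wrist view shows the knob at (328,227), the square hole at (232,159), the open jaw end on the right, and the blank on the left. The jaw gap lies between roughly rows 30 and 95.

Run:
```python
from h import *
from scipy.optimize import least_squares
w=wrist(); a=grab('scene'); b=grab('side')
for z in(.083,.09,.097): print(onz(w,(328,227),z).round(4))
print('hole',onz(w,(232,159),.02).round(4), tri([(w,(328,228)),(a,(370,289)),(b,(364,194))]).round(4))
g=cv2.cvtColor(w['img'],cv2.COLOR_BGR2GRAY)
for c in (330,345,420,435):
    s=w['img'][0:165,c-2:c+3].mean(1).astype(int); g1=s.sum(1)//3
    d=np.diff(g1); i=[(int(r),int(d[r]),s[r+2].tolist()) for r in range(1,162) if abs(d[r])>14]; print(c,i)
```

```text
[0.6164 0.039  0.083 ]
[0.6151 0.0376 0.09  ]
[0.6139 0.0362 0.097 ]
hole [ 0.6426 -0.0452  0.02  ] [0.6186 0.0374 0.0828]
330 [(11, 81, [164, 151, 147]), (26, -91, [53, 54, 56]), (38, 32, [177, 163, 158]), (39, 76, [177, 163, 158]), (91, -24, [187, 174, 168]), (92, 38, [176, 162, 157]), (105, -28, [95, 52, 23]), (106, -76, [143, 75, 29]), (107, 26, [144, 75, 29]), (150, -22, [146, 76, 28]), (151, 27, [150, 77, 29])]
345 [(12, 74, [165, 151, 146]), (27, -104, [54, 54, 55]), (39, 40, [179, 164, 159]), (40, 66, [177, 163, 158]), (92, -26, [178, 163, 159]), (93, 29, [176, 161, 156]), (106, -67, [106, 56, 23]), (107, -28, [145, 76, 28]), (108, 22, [144, 75, 29]), (151, -20, [149, 78, 30]), (152, 29, [150, 78, 29])]
420 [(15, 16, [179, 166, 160]), (16, 76, [165, 151, 147]), (31, -76, [54, 54, 56]), (32, -19, [54, 54, 57]), (43, 30, [181, 167, 163]), (44, 83, [181, 167, 162]), (96, -29, [178, 164, 159]), (97, 36, [175, 161, 157]), (110, -65, [107, 57, 22]), (111, -33, [148, 77, 30]), (112, 23, [146, 77, 28]), (156, 40, [156, 109, 82]), (157, 16, [164, 129, 111]), (158, 19, [169, 146, 136]), (159, 16, [172, 157, 152])]
435 [(17, 80, [164, 151, 146]), (32, -92, [54, 55, 56]), (44, 39, [182, 167, 163]), (45, 72, [181, 165, 161]), (98, 29, [175, 161, 156]), (111, -96, [114, 60, 24]), (113, 17, [145, 75, 28]), (156, 40, [177, 163, 158]), (157, 49, [177, 162, 158])]
```

Run:
```python
from h import *
w=wrist()
g=cv2.cvtColor(w['img'],cv2.COLOR_BGR2GRAY).astype(float)
def edge(c,lo,hi):
    s=g[lo:hi,c-2:c+3].mean(1); d=abs(np.diff(s)); r=d.argmax(); k=np.arange(max(r-2,0),min(r+3,len(d))); return lo+1+(k*d[k]).sum()/d[k].sum()-.5
def line(off,lo,hi,z):
    pts=[]
    for c in range(300,440,6):
        t=(c-345)*.062; v=edge(c,int(lo+t),int(hi+t)); pts.append(onz(w,(c,v),z)[:2])
    p=np.array(pts); l=cv2.fitLine(p.astype(np.float32),cv2.DIST_HUBER,0,1e-4,1e-4).ravel(); return l,p
L={}
for n,lo,hi in (('mov',24,31),('fix',89,97),('strip',104,110),('back',148,156)):
    l,p=line(0,lo,hi,.1); d=l[:2]*(1 if l[1]>0 else -1); L[n]=(d,l[2:]); r=p-l[2:]; print(n,np.degrees(np.arctan2(d[1],d[0])).round(2), np.std(r@[-d[1],d[0]]).round(5))
d=L['fix'][0]; nx=np.array([d[1],-d[0]])
for n in L: print(n,((L[n][1]-L['fix'][1])@nx).round(4))
th=np.arctan2(nx[1],nx[0]); print('theta',np.degrees(th))
K=np.array([.618,.0375])
print('knob rel fix line (should be .085):',(K-L['fix'][1])@nx)
A=K-.105*nx; print('axis',A,'hole pred',A+.105*np.array([np.cos(th-.873),np.sin(th-.873)]), 'square angle',np.degrees(th)-50)
```

```text
mov 132.14 6e-05
fix 132.03 0.00019
strip 132.13 5e-05
back 132.02 0.00013
mov -0.0354
fix 0.0
strip 0.0079
back 0.0344
theta 42.029316
knob rel fix line (should be .085): 0.08809482232208307
axis [ 0.54000576 -0.03279863] hole pred [ 0.64398648 -0.04739347] square angle -7.970684
```

Gap is about 36 mm, so middle + thin (20 mm) leaves roughly 16 mm for the wedge. The square direction is about -8° and the axis is at about (0.5385, -0.034). Next I descend onto the knob and grip it.

Emit:
{"fn": "drive_tool", "kwargs": {
  "plan": [
    [[0, 0, -0.0155], [-0.0071, 0.0044, -0.08], 0.6],
    [[0, 0, -0.0155], [-0.0071, 0.0044, -0.14], 0.6],
    [[0, 0, -0.0155], [-0.0071, 0.0044, -0.199], 0.6],
    [[0, 0, -0.0155], [-0.0071, 0.0044, -0.199], 0.6],
    [[0, 0, -0.0155], [-0.0071, 0.0044, -0.199], 0.0],
    [[0, 0, -0.0155], [-0.0071, 0.0044, -0.199], 0.0],
    [[0, 0, -0.0155], [-0.0071, 0.0044, -0.199], 0.0],
    [[0, 0, -0.0155], [-0.0071, 0.0044, -0.199], 0.0],
    [[0, 0, -0.0155], [-0.0071, 0.0044, -0.199], 0.0],
    [[0, 0, -0.0155], [-0.0071, 0.0044, -0.199], 0.0]
  ]
}}

```text
t: 4.55
tool_pos: [0.6184, 0.0383, 0.071]
ee_rot: [-0.36, 0.933, -0.002, 0.003]
force: [4.8, -8.1, -2.6]
finger_gap: 0.295
finger_force: 59.0
```

Emit:
{"fn": "drive_tool", "kwargs": {
  "plan": [
    [[0, 0, 0], [0, 0, 0.008], 0.0],
    [[0, 0, 0], [0, 0, 0.016], 0.0],
    [[0, 0, 0], [0, 0, 0.019], 0.0],
    [[0, 0, 0], [0, 0, 0.019], 0.0]
  ]
}}

```text
t: 5.05
tool_pos: [0.6173, 0.0392, 0.0839]
ee_rot: [-0.36, 0.933, -0.002, 0.002]
force: [6.0, -3.9, -10.3]
finger_gap: 0.291
finger_force: 60.1
```

Emit:
{"fn": "drive_tool", "kwargs": {
  "plan": [
    [[0, 0, 0], [0, 0, 0.002], 0.0],
    [[0, 0, -0.0347], [0.0097, -0.0118, 0.002], 0.0],
    [[0, 0, -0.0694], [0.0179, -0.0246, 0.002], 0.0],
    [[0, 0, -0.1042], [0.0248, -0.0383, 0.002], 0.0],
    [[0, 0, -0.1389], [0.0301, -0.0526, 0.002], 0.0],
    [[0, 0, -0.1736], [0.0339, -0.0674, 0.002], 0.0],
    [[0, 0, -0.2083], [0.036, -0.0825, 0.002], 0.0],
    [[0, 0, -0.2431], [0.0364, -0.0978, 0.002], 0.0],
    [[0, 0, -0.2778], [0.0352, -0.113, 0.002], 0.0],
    [[0, 0, -0.2778], [0.0352, -0.113, 0.002], 0.0],
    [[0, 0, -0.2778], [0.0352, -0.113, 0.002], 0.0]
  ]
}}

```text
t: 6.42
tool_pos: [0.6462, -0.0454, 0.0862]
ee_rot: [0.068, 0.998, -0.0, 0.005]
force: [16.1, -2.5, -14.2]
finger_gap: 0.289
finger_force: 60.3
```

Emit:
{"fn": "drive_tool", "kwargs": {
  "plan": [
    [[0, 0, 0], [0.002, 0, -0.005], 0.0],
    [[0, 0, 0], [0.003, 0, -0.01], 0.0],
    [[0, 0, 0], [0.003, 0, -0.015], 0.0],
    [[0, 0, 0], [0.003, 0, -0.0195], 0.0],
    [[0, 0, 0], [0.003, 0, -0.0195], 0.0]
  ]
}}

```text
t: 7.05
tool_pos: [0.6464, -0.0469, 0.0732]
ee_rot: [0.069, 0.998, -0.002, 0.003]
force: [-3.7, -9.7, 7.7]
finger_gap: 0.293
finger_force: 63.7
```

Emit:
{"fn": "drive_tool", "kwargs": {
  "plan": [
    [[0, 0, 0], [0, 0, 0], 0.3],
    [[0, 0, 0], [0, 0, 0], 0.6],
    [[0, 0, 0], [0, 0, 0], 0.6],
    [[0, 0, 0], [0, 0, 0.08], 0.6],
    [[0, 0, 0], [0, 0, 0.16], 0.6],
    [[0, 0, 0], [-0.08, 0, 0.2], 0.6],
    [[0, 0, 0], [-0.08, 0.03, 0.24], 0.6],
    [[0, 0, 0], [-0.08, 0.03, 0.24], 0.6]
  ]
}}

```text
t: 8.05
tool_pos: [0.5851, -0.0207, 0.2527]
ee_rot: [0.067, 0.998, 0.0, 0.004]
force: [0.5, 0.6, 0.5]
finger_gap: 0.601
finger_force: 0.0
```

Run:
```python
from h import *
w=wrist('w1.png'); print(w['s']['tool_pos'],w['s']['ee_rot'],[ (d['centre'],d['p']) for d in env.find_in('wrist','plunger_knob')])
```

```text
[ 0.58514783 -0.02074737  0.25274524] [6.70704984e-02 9.97741938e-01 1.46031558e-04 3.54294055e-03] [([294.2, 287.2], 0.7)]
```

View pics/w1.png

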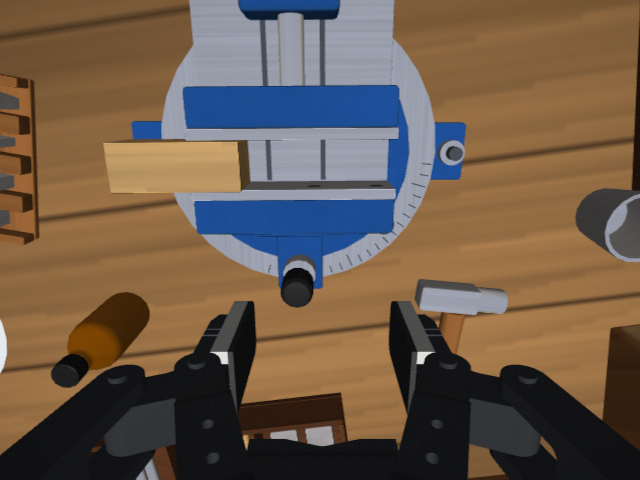

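Here the vise looks square: jaw edges are level in the image, the fixed jaw lip sits at about row 190, the moving jaw lip at about row 138, and the knob is at (295,287). I'll fit these numerically.

```bash
cat >> h.py <<'E'
def edge(g,c,lo,hi):
    s=g[lo:hi,c-2:c+3].mean(1); d=abs(np.diff(s)); r=d.argmax(); k=np.arange(max(r-2,0),min(r+3,len(d))); return lo+1+(k*d[k]).sum()/d[k].sum()-.5
E
python3 - <<'E'
from h import *
w=wrist(); a=grab('scene'); ka=env.find_in('scene','plunger_knob')[0]; b=grab('side'); kb=env.find_in('side','plunger_knob')[0]
print(ka,kb,tri([(a,ka['centre']),(b,kb['centre'])]).round(4), tri([(a,ka['centre']),(b,kb['centre']),(w,(295,287))]).round(4))
g=cv2.cvtColor(w['img'],cv2.COLOR_BGR2GRAY).astype(float)
for c in (300,345,380):
    d=np.diff(g[70:240,c-2:c+3].mean(1)); print(c,[(70+int(i),int(d[i])) for i in range(len(d)) if abs(d[i])>12])
for r in (134,194,218,110):
    d=np.diff(g[r-2:r+3,170:440].mean(0)); print(r,[(170+int(i),int(d[i])) for i in range(len(d)) if abs(d[i])>15])
E
```

```text
Traceback (most recent call last):
IndexError: list index out of range
```

Run:
```python
from h import *
w=wrist(); a=grab('scene'); ka=env.find_in('scene','plunger_knob'); b=grab('side'); kb=env.find_in('side','plunger_knob')
print(ka[:2],kb[:2])
if kb: print(tri([(b,kb[0]['centre']),(w,(295,287))]).round(4))
g=cv2.cvtColor(w['img'],cv2.COLOR_BGR2GRAY).astype(float)
for c in (300,345,380):
    d=np.diff(g[70:240,c-2:c+3].mean(1)); print(c,[(70+int(i),int(d[i])) for i in range(len(d)) if abs(d[i])>12])
for r in (134,194,218,110):
    d=np.diff(g[r-2:r+3,170:440].mean(0)); print(r,[(170+int(i),int(d[i])) for i in range(len(d)) if abs(d[i])>15])
```

```text
[{'centre': [322.6, 292.4], 'p': 0.76}, {'centre': [348.2, 245.2], 'p': 0.16}] [{'centre': [386.5, 221.9], 'p': 0.63}]
[ 0.6368 -0.0515  0.0895]
300 [(88, -58), (89, -30), (131, 34), (132, 62), (143, -26), (144, 31), (185, -82), (193, 15), (194, 75), (204, -80)]
345 [(88, -77), (131, 92), (132, -13), (184, -39), (185, -42), (192, 15), (193, 62), (204, -90), (238, -21)]
380 [(87, -36), (88, -60), (89, 15), (131, 88), (142, -16), (143, 18), (184, -58), (185, -20), (188, -16), (189, -19), (190, 14), (191, 21), (192, 14), (193, 94), (194, -19), (203, -31), (204, -58), (237, 23), (238, 69)]
134 [(401, -31), (402, -49), (410, 51), (411, 30), (437, -31), (438, -51)]
194 [(241, -35), (242, -27), (243, 17), (398, -17), (399, -46), (402, 42), (403, 34), (429, -19)]
218 [(194, -25), (195, -49), (396, 56), (397, 39)]
110 [(183, -32), (184, -51), (404, 39), (405, 29), (433, -19), (434, -26)]
```

Run:
```python
from h import *
w=wrist(); print(w['s']['tool_pos'].round(4),w['s']['joint_vel'].round(3))
g=cv2.cvtColor(w['img'],cv2.COLOR_BGR2GRAY).astype(float)
L={}
for n,v in (('mov',143.8),('fix',193.5),('strip',204.2),('back',238)):
    cols=range(262,392,5) if n!='back' else range(335,392,4)
    p=np.array([onz(w,(c,edge(g,c,int(v-4),int(v+5))),.1)[:2] for c in cols]).astype(np.float32)
    l=cv2.fitLine(p,cv2.DIST_HUBER,0,1e-4,1e-4).ravel(); d=l[:2]*np.sign(l[1]); L[n]=(d,l[2:]); print(n,np.degrees(np.arctan2(d[1],d[0])).round(2))
d=L['fix'][0]; nx=np.array([d[1],-d[0]])
for n in L: print(n,((L[n][1]-L['fix'][1])@nx).round(4))
for uv,nm in (((402,134),'mov end'),((399,194),'fix strip end'),((396.5,218),'fix end')):
    q=onz(w,uv,.1)[:2]; print(nm,q.round(4),'y along', (q@d).round(4),'x',((q-L['fix'][1])@nx).round(4))
f=L['fix'][1]; print('face x-offset origin: n.f',(f@nx).round(4), nx)
q=onz(w,(399,194),.1)[:2]; yo=q@d-.075; xo=f@nx-.02; A=xo*nx+yo*d; print('axis',A.round(4))
```

```text
[ 0.5839 -0.0222  0.2478] [ 0.002 -0.004 -0.001 -0.     0.001 -0.   ]
mov 82.29
fix 82.86
strip 82.75
back 82.52
mov -0.0352
fix 0.0
strip 0.0078
back 0.034
mov end [0.528  0.0409] y along 0.1063 x -0.0407
fix strip end [0.5696 0.0355] y along 0.1061 x 0.0013
fix end [0.5871 0.0322] y along 0.105 x 0.0191
face x-offset origin: n.f 0.5595 [ 0.99223596 -0.12436964]
axis [ 0.5392 -0.0363]
```

Run:
```python
from h import *
w=wrist('w2.png'); k=env.find_in('wrist','plunger_knob'); print(k)
a=grab('scene');b=grab('side')
X=tri([(a,(322.6,292.4)),(b,(386.5,221.9))]); print(X.round(4),proj(a,X),proj(b,X), proj(w,X))
# black knob blob: lowest/highest rows in scene & side
for f,(u,v),n in ((a,(322,292),'a'),(b,(386,222),'b')):
    s=f['img'][v-30:v+31,u-30:u+31].max(2)<45; m,l,st,c=cv2.connectedComponentsWithStats(s.astype(np.uint8)); i=1+st[1:,4].argmax(); print(n,st[i]+[u-30,v-30,0,0,0],c[i]+[u-30,v-30])
```

```text
[{'centre': [298.3, 291.0], 'p': 0.95}]
[ 0.643  -0.0475  0.0821] [323.82088376 291.58667451] [387.51959888 222.89838002] [301.66434447 290.86712103]
a [316 283  14  19 220] [322.36363636 291.45909091]
b [382 215  14  18 193] [388.45595855 223.38341969]
```

The knob sits at z ≈ 0.082, so the plunger is home, and the vise is at about -7.7°, square. Next I look at the stand from above.

Emit:
{"fn": "drive_tool", "kwargs": {
  "plan": [
    [[0, 0, -0.06], [-0.125, -0.404, 0.005], 0.8],
    [[0, 0, -0.06], [-0.125, -0.404, 0.005], 0.8],
    [[0, 0, -0.06], [-0.125, -0.404, 0.005], 0.8],
    [[0, 0, -0.06], [-0.125, -0.404, 0.005], 0.8],
    [[0, 0, -0.06], [-0.125, -0.404, 0.005], 0.8],
    [[0, 0, -0.06], [-0.125, -0.404, 0.005], 0.8],
    [[0, 0, -0.06], [-0.125, -0.404, 0.005], 0.8],
    [[0, 0, -0.06], [-0.125, -0.404, 0.005], 0.8],
    [[0, 0, -0.06], [-0.125, -0.404, 0.005], 0.8]
  ]
}}

```text
t: 10.02
tool_pos: [0.4908, -0.3237, 0.252]
ee_rot: [0.161, 0.987, 0.0, 0.0]
force: [-0.3, 0.5, 0.0]
finger_gap: 0.8
finger_force: 0.0
```

Run:
```python
from h import *
w=wrist('w3.png'); print(w['s']['tool_pos'],w['s']['ee_rot'])
for n in ('slip_thick','slip_middle','slip_thin','wedge','slip_stand'): print(n,[(d['centre'],round(d['p'],2)) for d in env.find_in('wrist',n)][:3])
```

```text
[ 0.4908091  -0.32374318  0.25201968] [1.60526483e-01 9.87031528e-01 4.14374306e-05 9.36878645e-05]
slip_thick [([323.5, 283.0], 0.96)]
slip_middle [([323.3, 246.0], 0.68)]
slip_thin [([222.1, 56.4], 0.9), ([159.8, 230.7], 0.86), ([326.1, 202.3], 0.76)]
wedge [([323.9, 159.8], 0.59), ([325.7, 202.2], 0.44)]
slip_stand [([598.0, 148.1], 0.72), ([317.3, 215.0], 0.68)]
```

View pics/w3.png

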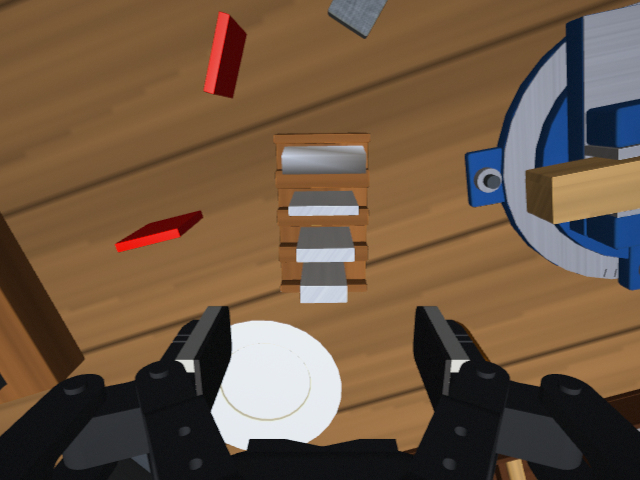

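Top faces are thick (323,294), middle (325,255), thin (323,210) and wedge (324,160). The red decoys lie at (225,55) and (160,230). One close crop will settle which way the wedge faces.

Run:
```python
from h import *
w=cv2.imread('pics/w3.png'); b=grab('side')['img']; a=grab('scene')['img']
r=lambda x,n: cv2.resize(x,(int(x.shape[1]*n/x.shape[0]),n),interpolation=cv2.INTER_CUBIC)
i=np.hstack([r(b[335:425,295:415],300),r(a[205:260,185:250],300)]); j=r(w[130:305,265:380],300)
k=np.zeros((600,800,3),np.uint8); k[:300,:min(800,i.shape[1])]=i[:,:800]; k[300:,:j.shape[1]]=j
e=r(w[135:185,270:375],280); k[300:580,j.shape[1]:800]=e[:,:800-j.shape[1]]
cv2.imwrite('pics/c2.png',k)
W=wrist()
for n,u,z in (('thick',(323.5,294),.078),('mid',(325.5,255),.078),('thin',(323.5,210.5),.078),('wedge',(324,160),.082)): print(n,onz(W,u,z).round(4))
g=cv2.cvtColor(W['img'],cv2.COLOR_BGR2GRAY).astype(float)
for r,n in ((294,'thick'),(255,'mid'),(210,'thin'),(160,'wedge')):
    d=np.diff(g[r-2:r+3,265:385].mean(0)); print(n,[(265+int(i),int(d[i])) for i in range(len(d)) if abs(d[i])>15])
d=np.diff(g[130:310,318:330].mean(1)); print([(130+int(i),int(d[i])) for i in range(len(d)) if abs(d[i])>8])
```

```text
Traceback (most recent call last):
ValueError: could not broadcast input array from shape (280,588,3) into shape (280,603,3)
```

Run:
```python
from h import *
w=cv2.imread('pics/w3.png'); b=grab('side')['img']; a=grab('scene')['img']
k=np.vstack([np.hstack([cv2.resize(b[335:425,295:415],(400,300),interpolation=2),cv2.resize(a[200:260,185:265],(400,300),interpolation=2)]),np.hstack([cv2.resize(w[130:305,265:380],(200,300),interpolation=2),cv2.resize(w[135:185,270:375],(600,300),interpolation=2)])])
cv2.imwrite('pics/c2.png',k)
W=wrist()
for n,u,z in (('thick',(323.5,294),.078),('mid',(325.5,255),.078),('thin',(323.5,210.5),.078),('wedge',(324,160),.082)): print(n,onz(W,u,z).round(4))
g=cv2.cvtColor(W['img'],cv2.COLOR_BGR2GRAY).astype(float)
for r,n in ((294,'thick'),(255,'mid'),(210,'thin'),(160,'wedge')):
    d=np.diff(g[r-2:r+3,265:385].mean(0)); print(n,[(265+int(i),int(d[i])) for i in range(len(d)) if abs(d[i])>15])
d=np.diff(g[130:310,318:330].mean(1)); print([(130+int(i),int(d[i])) for i in range(len(d)) if abs(d[i])>8])
```

```text
thick [ 0.5554 -0.346   0.078 ]
mid [ 0.5228 -0.3333  0.078 ]
thin [ 0.4868 -0.323   0.078 ]
wedge [ 0.4489 -0.31    0.082 ]
thick [(301, 53), (302, 40), (348, -42), (349, -41)]
mid [(297, 69), (298, 44), (355, -40), (356, -78)]
thin [(278, -18), (289, 87), (290, 46), (359, -41), (360, -79)]
wedge [(282, 41), (283, 32)]
[(132, -21), (134, 28), (142, -16), (143, 10), (145, 31), (146, 18), (147, -8), (148, -9), (151, 11), (154, 8), (174, 10), (187, -15), (188, 19), (204, 10), (205, 57), (206, 43), (214, -9), (215, -96), (225, -8), (226, 9), (247, 18), (248, 107), (249, -8), (261, -60), (262, -49), (284, 22), (285, 91), (302, -59), (303, -28)]
```

View pics/c2.png

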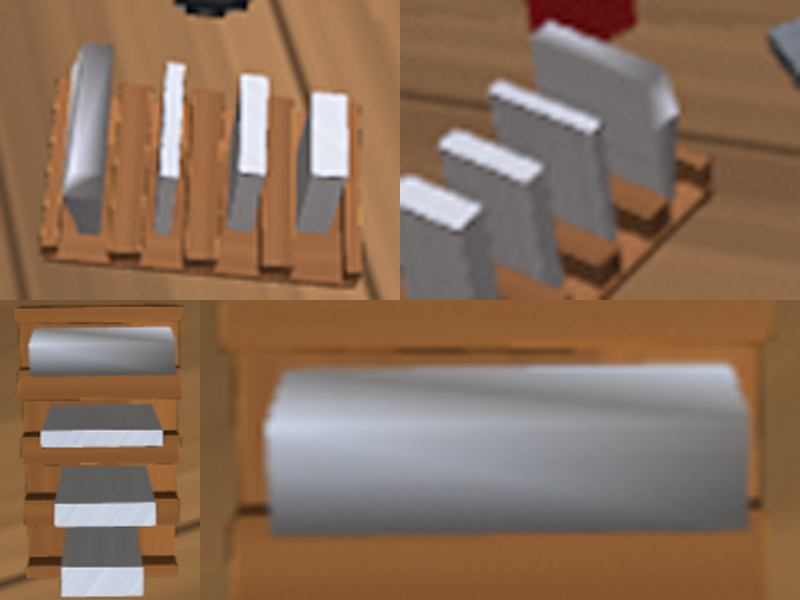

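The crop shows the wedge's sloping side facing the robot and its upright side facing the slips. So the slips go against the fixed jaw and the wedge goes at the moving jaw without turning. First I grip the middle slip.

Emit:
{"fn": "drive_tool", "kwargs": {
  "plan": [
    [[0, 0, 0], [0.0433, -0.0116, 0], 1.0],
    [[0, 0, 0], [0.0433, -0.0116, -0.06], 1.0],
    [[0, 0, 0], [0.0433, -0.0116, -0.12], 1.0],
    [[0, 0, 0], [0.0433, -0.0116, -0.18], 1.0],
    [[0, 0, 0], [0.0433, -0.0116, -0.235], 1.0],
    [[0, 0, 0], [0.0433, -0.0116, -0.269], 1.0],
    [[0, 0, 0], [0.0433, -0.0116, -0.269], 1.0],
    [[0, 0, 0], [0.0433, -0.0116, -0.269], 1.0],
    [[0, 0, 0], [0.0433, -0.0116, -0.269], 0.0],
    [[0, 0, 0], [0.0433, -0.0116, -0.269], 0.0],
    [[0, 0, 0], [0.0433, -0.0116, -0.269], 0.0],
    [[0, 0, 0], [0.0433, -0.0116, -0.269], 0.0]
  ]
}}

```text
t: 12.08
tool_pos: [0.5235, -0.3345, 0.0518]
ee_rot: [0.162, 0.987, -0.001, 0.001]
force: [-0.9, 1.0, 6.6]
finger_gap: 0.547
finger_force: 61.5
```

Emit:
{"fn": "drive_tool", "kwargs": {
  "plan": [
    [[0, 0, 0], [0, 0, 0.07], 0.0],
    [[0, 0, 0], [0, 0, 0.14], 0.0],
    [[0, 0, 0], [0, 0, 0.2], 0.0],
    [[0, 0, 0.0606], [0.0441, 0.4493, 0.2], 0.0],
    [[0, 0, 0.0606], [0.0441, 0.4493, 0.2], 0.0],
    [[0, 0, 0.0606], [0.0441, 0.4493, 0.2], 0.0],
    [[0, 0, 0.0606], [0.0441, 0.4493, 0.2], 0.0],
    [[0, 0, 0.0606], [0.0441, 0.4493, 0.2], 0.0],
    [[0, 0, 0.0606], [0.0441, 0.4493, 0.2], 0.0],
    [[0, 0, 0.0606], [0.0441, 0.4493, 0.2], 0.0],
    [[0, 0, 0.0606], [0.0441, 0.4493, 0.14], 0.0],
    [[0, 0, 0.0606], [0.0441, 0.4493, 0.14], 0.0]
  ]
}}

```text
t: 13.58
tool_pos: [0.5526, 0.0025, 0.1514]
ee_rot: [0.067, 0.998, -0.0, -0.004]
force: [-0.4, 0.9, -1.4]
finger_gap: 0.546
finger_force: 62.4
```

Run:
```python
from h import *
s=env.observe(); print(s['force'],s['finger_gap'])
w=wrist('w4.png'); w=wrist('w4.png'); print(w['s']['tool_pos'].round(4),w['s']['ee_rot'].round(4))
g=cv2.cvtColor(w['img'],cv2.COLOR_BGR2GRAY).astype(float)
for c in (260,300,325,350,390,410):
    d=np.diff(g[5:330,c-2:c+3].mean(1)); print(c,[(5+int(i),int(d[i])) for i in range(len(d)) if abs(d[i])>14])
# where model points should appear
A=np.array([.539,-.0345]); th=np.radians(-7.7); R=np.array([[np.cos(th),-np.sin(th)],[np.sin(th),np.cos(th)]])
for p in ((20,75,100),(20,0,100),(-16,75,100),(-16,0,100),(55,0,100),(20,40,60),(-16,40,60)): print(p,proj(w,np.r_[A+R@np.array(p[:2])/1e3,p[2]/1e3]).round(1))
```

```text
[-0.36333656  0.92803082 -1.36166345] 0.5460384218550712
[0.554  0.0024 0.1537] [ 6.750e-02  9.977e-01 -1.000e-04 -2.200e-03]
260 [(51, 35), (52, 84), (145, -29), (146, -39), (148, 17), (149, 15), (205, 34), (206, 63), (262, -82), (286, 16), (287, 68), (299, -24), (300, -46), (301, -28)]
300 [(50, 18), (51, 63), (52, 45), (143, -68), (144, -49), (148, 16), (205, 27), (206, 77), (221, -27), (222, 32), (261, -42), (262, -38)]
325 [(11, 29), (12, 25), (143, -88), (144, -29), (148, 15), (203, -15), (204, 18), (205, 17), (206, 67), (221, -29), (222, 35), (261, -41), (262, -36)]
350 [(11, 38), (143, -117), (147, 16), (148, 15), (203, -18), (204, 24), (205, 33), (206, 45), (220, 14), (221, -15), (261, -58), (262, -19)]
390 [(144, -18), (146, -16), (147, -14), (205, 59), (220, -41), (221, -31), (286, 15), (299, -57), (300, -50)]
410 [(255, 15), (279, -15), (280, -29), (282, 33), (294, -15), (296, 17), (312, -31), (313, -18)]
(20, 75, 100) [392.5 287.1]
(20, 0, 100) [249.4 287.2]
(-16, 75, 100) [396.1 220.3]
(-16, 0, 100) [245.6 220.3]
(55, 0, 100) [252.7 346.2]
(20, 40, 60) [325.1 261.6]
(-16, 40, 60) [325.3 204.3]
```

View pics/w4.png

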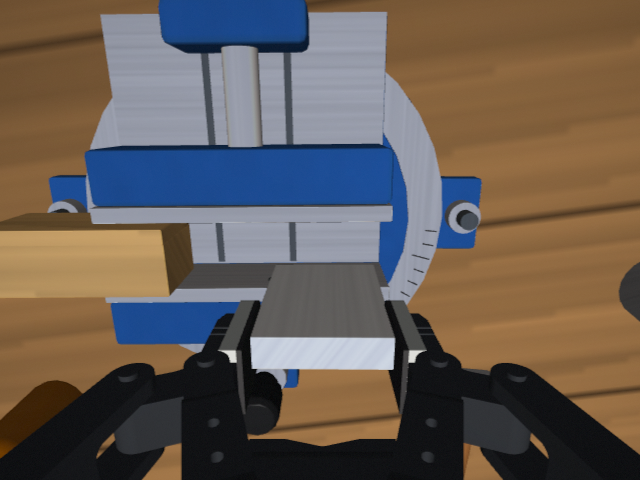

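The held middle slip (top face at rows 338–368, columns 252–395) hangs over the gap. The fixed jaw lip at row 287 and the bed line at row 262 match the model to a pixel. I'll use this view to find the slip's x in the vise frame.

```bash
cat >> h.py <<'E'
A=np.array([.539,-.0345]); th=np.radians(-7.7); RV=np.array([[np.cos(th),-np.sin(th)],[np.sin(th),np.cos(th)]])
def V(x,y): return A+RV@np.array([x,y])/1e3
def toV(p): return RV.T@(np.array(p[:2])-A)*1e3
E
python3 - <<'E'
from h import *
w=wrist(); tp=w['s']['tool_pos']; print(tp.round(4),'tcp in vise',toV(tp).round(1))
g=cv2.cvtColor(w['img'],cv2.COLOR_BGR2GRAY).astype(float)
zb=tp[2]-.0438
for c in (300,320,340):
    d=np.diff(g[255:390,c-2:c+3].mean(1)); e=[(255+int(i),int(d[i])) for i in range(len(d)) if abs(d[i])>9]; print(c,e)
    for v,z in ((edge(g,c,330,345),zb+.07),(edge(g,c,362,375),zb+.07),(264,zb)): print('  ',v.round(1) if v!=264 else v,toV(onz(w,(c,v),z)).round(1))
for r in (300,350):
    d=np.diff(g[r-2:r+3,235:410].mean(0)); print(r,[(235+int(i),int(d[i])) for i in range(len(d)) if abs(d[i])>25])
print([toV(onz(w,(c,350),zb+.07)).round(1) for c in (252,395)])
E
```

```text
[0.5554 0.0023 0.1555] tcp in vise [11.3 38.7]
300 [(258, -77), (264, 13), (336, 57), (337, 54), (368, -69), (369, -31)]
   337.0 [ 4.6 31. ]
   368.8 [16.5 30.8]
   264 [ 5.  27.4]
320 [(258, -78), (264, 13), (336, 49), (337, 61), (368, -44), (369, -33)]
   337.0 [ 4.6 37.5]
   368.8 [16.5 37.5]
   264 [ 5.  37.2]
340 [(257, -22), (258, -57), (264, 13), (336, 44), (337, 64), (368, -32), (369, -46)]
   337.0 [ 4.6 44. ]
   369.0 [16.6 44.1]
   264 [ 5. 47.]
300 [(384, -28)]
350 [(235, -59), (249, 66), (250, 87), (251, 39), (393, -58), (394, -137), (408, 57)]
[array([ 9.3, 15.3]), array([ 9.4, 62. ])]
```

Emit:
{"fn": "drive_tool", "kwargs": {
  "plan": [
    [[0, 0, 0], [0, 0, 0], 0.0],
    [[0, 0, 0], [0, 0, -0.02], 0.0],
    [[0, 0, 0], [0, 0, -0.04], 0.0],
    [[0, 0, 0], [0, 0, -0.055], 0.0],
    [[0, 0, 0], [0, 0, -0.063], 0.0],
    [[0, 0, 0], [0, 0, -0.067], 0.0],
    [[0, 0, 0], [0, 0, -0.068], 0.0],
    [[0, 0, 0], [0, 0, -0.068], 0.0],
    [[0, 0, 0], [0, 0, -0.068], 0.0],
    [[0, 0, 0], [0, 0, -0.068], 0.0]
  ]
}}

```text
t: 14.98
tool_pos: [0.5559, 0.0032, 0.1044]
ee_rot: [0.067, 0.998, 0.0, 0.0]
force: [0.6, 0.0, -1.0]
finger_gap: 0.547
finger_force: 62.5
```

Emit:
{"fn": "drive_tool", "kwargs": {
  "plan": [
    [[0, 0, 0], [0.003, -0.0004, -0.001], 0.0],
    [[0, 0, 0], [0.005, -0.0007, -0.0015], 0.0],
    [[0, 0, 0], [0.005, -0.0007, -0.0015], 0.0],
    [[0, 0, 0], [0.005, -0.0007, -0.0015], 0.0]
  ]
}}

```text
t: 15.48
tool_pos: [0.5592, 0.0028, 0.1038]
ee_rot: [0.067, 0.998, 0.0, -0.0]
force: [-5.9, 1.5, 7.8]
finger_gap: 0.548
finger_force: 63.5
```

Emit:
{"fn": "drive_tool", "kwargs": {
  "plan": [
    [[0, 0, 0], [0, 0, 0], 0.6],
    [[0, 0, 0], [0, 0, 0], 1.0],
    [[0, 0, 0], [0, 0, 0], 1.0],
    [[0, 0, 0], [0, 0, 0.04], 1.0],
    [[0, 0, 0], [0, 0, 0.1], 1.0],
    [[0, 0, -0.0606], [-0.0969, -0.4349, 0.12], 1.0],
    [[0, 0, -0.0606], [-0.0969, -0.4349, 0.12], 1.0],
    [[0, 0, -0.0606], [-0.0969, -0.4349, 0.12], 1.0],
    [[0, 0, -0.0606], [-0.0969, -0.4349, 0.12], 1.0],
    [[0, 0, -0.0606], [-0.0969, -0.4349, 0.12], 1.0],
    [[0, 0, -0.0606], [-0.0969, -0.4349, 0.12], 1.0],
    [[0, 0, -0.0606], [-0.0969, -0.4349, 0.12], 1.0]
  ]
}}

```text
t: 16.98
tool_pos: [0.4863, -0.3246, 0.1929]
ee_rot: [0.163, 0.987, 0.0, -0.0]
force: [-0.3, -0.1, -0.4]
finger_gap: 0.998
finger_force: 0.0
```

Run:
```python
from h import *
a=grab('scene','s5.png'); b=grab('side')
for f,n in ((a,'scene'),(b,'side')): print([(d['centre'],d['p']) for d in env.find_in(n,'slip_middle')][:3], [proj(f,np.r_[V(14,40),z]).round(1).tolist() for z in (.06,.13)])
w=wrist(); tp=w['s']['tool_pos']; print(tp.round(4)); print([(d['centre'],d['p']) for d in env.find_in('wrist','slip_thin')],[(d['centre'],d['p']) for d in env.find_in('wrist','wedge')])
g=cv2.cvtColor(w['img'],cv2.COLOR_BGR2GRAY).astype(float)
uv=proj(w,[.4868,-.323,.078]); print(uv); c,r=uv.astype(int)
d=np.diff(g[r-60:r+30,c-4:c+5].mean(1)); print([(r-60+int(i),int(d[i])) for i in range(len(d)) if abs(d[i])>14])
```

```text
[([356.0, 253.0], 0.56)] [[356.6, 272.2], [359.1, 246.5]]
[] [[338.0, 218.3], [339.6, 193.4]]
[ 0.4873 -0.3219  0.1928]
[([324.9, 225.1], 0.93), ([130.0, 259.7], 0.64), ([204.3, 47.7], 0.57)] [([323.6, 170.1], 0.84)]
[320.548576   235.54947074]
[(np.int64(205), 18), (np.int64(229), 34), (np.int64(230), 76), (np.int64(241), -97)]
```

Emit:
{"fn": "drive_tool", "kwargs": {
  "plan": [
    [[0, 0, 0], [0, 0, -0.06], 1.0],
    [[0, 0, 0], [0, 0, -0.12], 1.0],
    [[0, 0, 0], [0, 0, -0.165], 1.0],
    [[0, 0, 0], [0, 0, -0.1887], 1.0],
    [[0, 0, 0], [0, 0, -0.1887], 1.0],
    [[0, 0, 0], [0, 0, -0.1887], 1.0],
    [[0, 0, 0], [0, 0, -0.1887], 0.0],
    [[0, 0, 0], [0, 0, -0.1887], 0.0],
    [[0, 0, 0], [0, 0, -0.1887], 0.0],
    [[0, 0, 0], [0, 0, -0.1887], 0.0]
  ]
}}

```text
t: 18.58
tool_pos: [0.488, -0.3244, 0.0534]
ee_rot: [0.162, 0.987, -0.001, 0.001]
force: [0.2, 0.6, 6.8]
finger_gap: 0.637
finger_force: 63.7
```

Emit:
{"fn": "drive_tool", "kwargs": {
  "plan": [
    [[0, 0, 0], [0, 0, 0.07], 0.0],
    [[0, 0, 0], [0, 0, 0.14], 0.0],
    [[0, 0, 0], [0, 0, 0.2], 0.0],
    [[0, 0, 0.0606], [0.0777, 0.4385, 0.2], 0.0],
    [[0, 0, 0.0606], [0.0777, 0.4385, 0.2], 0.0],
    [[0, 0, 0.0606], [0.0777, 0.4385, 0.2], 0.0],
    [[0, 0, 0.0606], [0.0777, 0.4385, 0.2], 0.0],
    [[0, 0, 0.0606], [0.0777, 0.4385, 0.2], 0.0],
    [[0, 0, 0.0606], [0.0777, 0.4385, 0.2], 0.0],
    [[0, 0, 0.0606], [0.0777, 0.4385, 0.2], 0.0],
    [[0, 0, 0.0606], [0.0777, 0.4385, 0.1755], 0.0],
    [[0, 0, 0.0606], [0.0777, 0.4385, 0.1755], 0.0]
  ]
}}

```text
t: 20.08
tool_pos: [0.5433, 0.0043, 0.1804]
ee_rot: [0.068, 0.998, -0.0, -0.002]
force: [-0.1, -0.1, -1.8]
finger_gap: 0.642
finger_force: 63.8
```

Run:
```python
from h import *
import time
for _ in range(4): w=wrist('w6.png')
tp=w['s']['tool_pos']; print(tp.round(4),'tcp in vise',toV(tp).round(1),w['s']['ee_rot'].round(4),w['s']['t'])
g=cv2.cvtColor(w['img'],cv2.COLOR_BGR2GRAY).astype(float)
zb=tp[2]-.0454
for z,x in ((zb+.07,(-3,5)),(zb,(-3,)),(.13,(8,20))): print(z.round(4),[proj(w,np.r_[V(a,39.5),z]).round(1).tolist() for a in x])
for c in (300,320,340):
    d=np.diff(g[150:420,c-2:c+3].mean(1)); print(c,[(150+int(i),int(d[i])) for i in range(len(d)) if abs(d[i])>12])
for v in (335,355): 
    d=np.diff(g[v-2:v+3,200:440].mean(0)); print(v,[(200+int(i),int(d[i])) for i in range(len(d)) if abs(d[i])>25])
```

```text
[0.5448 0.0045 0.1828] tcp in vise [ 0.5 39.4] [ 6.770e-02  9.977e-01 -0.000e+00 -3.000e-04] 20.225
0.2074 [[323.8, 343.1], [323.8, 364.2]]
0.1374 [[323.1, 268.1]]Traceback (most recent call last):
  File "<stdin>", line 7, in <module>
AttributeError: 'float' object has no attribute 'round'
```

Run:
```python
from h import *
w=wrist('w6.png')
tp=w['s']['tool_pos']; print(tp.round(4),'tcp in vise',toV(tp).round(1))
g=cv2.cvtColor(w['img'],cv2.COLOR_BGR2GRAY).astype(float)
zb=tp[2]-.0454
for c in (300,320,340):
    d=np.diff(g[150:420,c-2:c+3].mean(1)); e=[(150+int(i),int(d[i])) for i in range(len(d)) if abs(d[i])>12]; print(c,e)
for v in range(325,375,1):
    if abs(g[v+1,316:325].mean()-g[v,316:325].mean())>12: print(v,'top edge x',toV(onz(w,(320,v+.5),zb+.07)).round(1))
print('middle top predicted rows',[proj(w,np.r_[V(x,39.5),.13]).round(1).tolist() for x in (8,20)],'faces',[proj(w,np.r_[V(x,75),.1]).round(1).tolist() for x in (-16,20)])
```

```text
[0.5451 0.0046 0.1832] tcp in vise [ 0.8 39.6]
300 [(155, -116), (161, 18), (210, 15), (211, 68), (224, -19), (225, 25), (242, -58), (337, 23), (338, 70), (339, 16), (359, -94), (407, -13), (409, -12), (411, 12), (412, 15), (413, 15), (414, 13)]
320 [(154, -35), (155, -87), (160, 14), (161, 17), (209, 12), (210, 21), (211, 61), (223, 17), (224, -16), (242, -55), (337, 28), (338, 68), (358, -15), (359, -60), (405, -13), (409, 14), (410, 13), (411, 14), (412, 13)]
340 [(154, -34), (155, -88), (160, 16), (161, 16), (209, 20), (210, 38), (211, 38), (223, 15), (224, -15), (242, -56), (337, 39), (338, 64), (358, -29), (359, -51), (403, -12), (404, -12), (407, 14), (408, 13), (409, 13)]
337 top edge x [-4.8 38.4]
338 top edge x [-4.5 38.4]
358 top edge x [ 3.1 38.4]
359 top edge x [ 3.4 38.4]
middle top predicted rows [[322.8, 282.0], [322.8, 303.1]] faces [[384.5, 223.0], [381.8, 281.2]]
```

Emit:
{"fn": "drive_tool", "kwargs": {
  "plan": [
    [[0, 0, 0], [0, 0, -0.03], 0.0],
    [[0, 0, 0], [0, 0, -0.06], 0.0],
    [[0, 0, 0], [0, 0, -0.085], 0.0],
    [[0, 0, 0], [0, 0, -0.097], 0.0],
    [[0, 0, 0], [0, 0, -0.103], 0.0],
    [[0, 0, 0], [0, 0, -0.1045], 0.0],
    [[0, 0, 0], [0, 0, -0.1045], 0.0],
    [[0, 0, 0], [0, 0, -0.1045], 0.0],
    [[0, 0, 0], [0, 0, -0.1045], 0.0]
  ]
}}

```text
t: 21.45
tool_pos: [0.5455, 0.0054, 0.1054]
ee_rot: [0.067, 0.998, -0.0, 0.001]
force: [0.1, -0.0, 2.8]
finger_gap: 0.64
finger_force: 64.1
```

Emit:
{"fn": "drive_tool", "kwargs": {
  "plan": [
    [[0, 0, 0], [0.003, -0.0004, 0], 0.0],
    [[0, 0, 0], [0.005, -0.0007, 0], 0.0],
    [[0, 0, 0], [0.007, -0.0009, -0.0005], 0.0],
    [[0, 0, 0], [0.007, -0.0009, -0.0005], 0.0],
    [[0, 0, 0], [0.007, -0.0009, -0.0005], 0.0]
  ]
}}

```text
t: 22.08
tool_pos: [0.5498, 0.0048, 0.1053]
ee_rot: [0.067, 0.998, 0.0, -0.001]
force: [-6.5, 0.4, 9.9]
finger_gap: 0.637
finger_force: 65.3
```

Emit:
{"fn": "drive_tool", "kwargs": {
  "plan": [
    [[0, 0, 0], [0, 0, 0], 0.7],
    [[0, 0, 0], [0, 0, 0], 1.0],
    [[0, 0, 0], [0, 0, 0], 1.0],
    [[0, 0, 0], [0, 0, 0.04], 1.0],
    [[0, 0, 0], [0, 0, 0.1], 1.0],
    [[0, 0, -0.0606], [-0.1291, -0.4217, 0.126], 1.0],
    [[0, 0, -0.0606], [-0.1291, -0.4217, 0.126], 1.0],
    [[0, 0, -0.0606], [-0.1291, -0.4217, 0.126], 1.0],
    [[0, 0, -0.0606], [-0.1291, -0.4217, 0.126], 1.0],
    [[0, 0, -0.0606], [-0.1291, -0.4217, 0.126], 1.0],
    [[0, 0, -0.0606], [-0.1291, -0.4217, 0.126], 1.0],
    [[0, 0, -0.0606], [-0.1291, -0.4217, 0.126], 1.0]
  ]
}}

```text
t: 23.58
tool_pos: [0.4531, -0.3124, 0.1987]
ee_rot: [0.163, 0.987, 0.0, -0.0]
force: [0.4, -0.1, 0.4]
finger_gap: 1.005
finger_force: 0.0
```

Run:
```python
from h import *
a=grab('scene','s7.png'); b=grab('side','b7.png')
for _ in range(3): w=wrist('w7.png')
tp=w['s']['tool_pos']; print(tp.round(4),w['s']['t'])
g=cv2.cvtColor(w['img'],cv2.COLOR_BGR2GRAY).astype(float)
print(env.find_in('wrist','wedge')[:2])
for c in (300,324,350):
    p=g[120:280,c-2:c+3].mean(1); d=np.diff(p); print(c,[(120+int(i),int(d[i])) for i in range(len(d)) if abs(d[i])>7])
for x in (-9,-14,5):
  for z in (.082,.053,.024): print(x,z,proj(w,np.r_[np.array([.4546,-.312])+np.array([.948,-.32])*x/1e3,z]).round(1))
k=np.hstack([cv2.resize(w['img'][120:300,240:400],(400,450),interpolation=2),cv2.resize(a['img'][215:305,290:380],(400,450),interpolation=2)])
cv2.imwrite('pics/c7.png',k)
```

```text
[ 0.454  -0.3101  0.1987] 23.775
[{'centre': [321.6, 222.8], 'p': 0.98}, {'centre': [607.9, 211.0], 'p': 0.74}]
300 [(183, -34), (185, -17), (187, 16), (188, 40), (197, -24), (198, 19), (206, 52), (207, -10), (215, 8), (233, -8), (234, -7), (235, -7), (237, -8), (238, -8), (243, 10), (245, -13), (246, 16), (262, -9), (263, -50), (268, 19), (269, 35)]
324 [(183, -42), (184, 14), (185, -16), (186, 8), (187, 37), (188, 14), (196, 13), (197, -28), (205, 20), (206, 54), (207, -10), (215, 8), (234, -7), (235, -7), (236, -7), (237, -7), (238, -7), (243, 10), (245, -10), (246, 11), (262, -27), (263, -27), (267, 8), (268, 35), (269, 14)]
350 [(182, -12), (183, -17), (184, -8), (186, 11), (187, 52), (205, 30), (206, 46), (207, -7), (216, -7), (245, 14), (262, -56), (263, -17), (267, 9), (268, 47)]
-9 0.082 [319.9 223.5]
-9 0.053 [320.1 213.6]
-9 0.024 [320.2 205.4]
-14 0.082 [320.  216.1]
-14 0.053 [320.1 206.9]
-14 0.024 [320.2 199.2]
5 0.082 [319.9 243.8]
5 0.053 [320.  232.2]
5 0.024 [320.2 222.5]
```

View pics/c7.png

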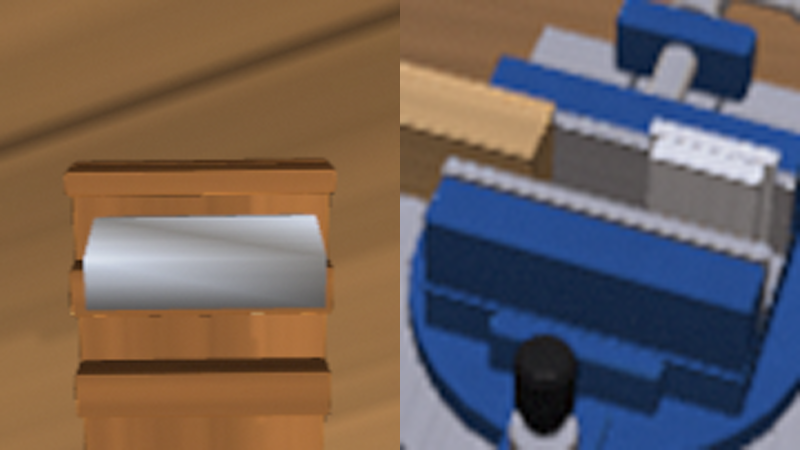

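The left crop shows the wedge in its slot and the right crop shows both slips side by side at the fixed jaw. My last viewed picture is used, and the wedge edges match the model. Next I grip the wedge by its ends.

Emit:
{"fn": "drive_tool", "kwargs": {
  "plan": [
    [[0, 0, 0], [0.0015, -0.001, -0.06], 1.0],
    [[0, 0, 0], [0.0015, -0.001, -0.12], 1.0],
    [[0, 0, 0], [0.0015, -0.001, -0.17], 1.0],
    [[0, 0, 0], [0.0015, -0.001, -0.198], 1.0],
    [[0, 0, 0], [0.0015, -0.001, -0.198], 1.0],
    [[0, 0, 0], [0.0015, -0.001, -0.198], 1.0],
    [[0, 0, 0], [0.0015, -0.001, -0.198], 0.0],
    [[0, 0, 0], [0.0015, -0.001, -0.198], 0.0],
    [[0, 0, 0], [0.0015, -0.001, -0.198], 0.0],
    [[0, 0, 0], [0.0015, -0.001, -0.198], 0.0]
  ]
}}

```text
t: 25.12
tool_pos: [0.456, -0.3132, 0.0525]
ee_rot: [0.162, 0.987, -0.001, 0.002]
force: [-0.2, 1.4, 6.7]
finger_gap: 0.736
finger_force: 66.8
```

Emit:
{"fn": "drive_tool", "kwargs": {
  "plan": [
    [[0, 0, 0], [0, 0, 0.07], 0.0],
    [[0, 0, 0], [0, 0, 0.14], 0.0],
    [[0, 0, 0], [0, 0, 0.2], 0.0],
    [[0, 0, 0.0606], [0.1104, 0.4251, 0.2], 0.0],
    [[0, 0, 0.0606], [0.1104, 0.4251, 0.2], 0.0],
    [[0, 0, 0.0606], [0.1104, 0.4251, 0.2], 0.0],
    [[0, 0, 0.0606], [0.1104, 0.4251, 0.2], 0.0],
    [[0, 0, 0.0606], [0.1104, 0.4251, 0.2], 0.0],
    [[0, 0, 0.0606], [0.1104, 0.4251, 0.2], 0.0],
    [[0, 0, 0.0606], [0.1104, 0.4251, 0.2], 0.0],
    [[0, 0, 0.0606], [0.1104, 0.4251, 0.1833], 0.0],
    [[0, 0, 0.0606], [0.1104, 0.4251, 0.1833], 0.0]
  ]
}}

```text
t: 26.62
tool_pos: [0.5361, 0.0051, 0.1859]
ee_rot: [0.068, 0.998, -0.0, -0.002]
force: [0.3, 0.7, -2.4]
finger_gap: 0.733
finger_force: 67.5
```

Run:
```python
from h import *
for _ in range(5): w=wrist('w8.png')
tp=w['s']['tool_pos']; print(tp.round(4),'tcp in vise',toV(tp).round(1),w['s']['ee_rot'].round(4))
g=cv2.cvtColor(w['img'],cv2.COLOR_BGR2GRAY).astype(float)
zb=tp[2]-.0445
for c in (290,320,350):
    d=np.diff(g[180:420,c-2:c+3].mean(1)); print(c,[(180+int(i),int(d[i])) for i in range(len(d)) if abs(d[i])>6])
for x,z in ((-14,.045),(-9,.05),(-9,.074),(5,.074),(-5,0)): print((x,z),proj(w,np.r_[V(-7+x,39.5),zb+z]).round(1))
print('slips/jaws',[proj(w,np.r_[V(x,39.5),.13]).round(1).tolist() for x in (0,8,20)],[proj(w,np.r_[V(x,70),.1]).round(1).tolist() for x in (-16,20)])
```

```text
[0.5374 0.0057 0.1879] tcp in vise [-7.  39.6] [ 6.760e-02  9.977e-01 -1.000e-04  0.000e+00]
290 [(220, -12), (221, 23), (222, 77), (223, -6), (234, 16), (235, -29), (239, -35), (240, -9), (262, -13), (278, 6), (279, 39), (280, 30), (373, -7), (376, 7), (377, 31), (378, 9), (411, -11), (412, -12), (413, -12), (414, -11), (416, 14), (417, 15), (418, 14)]
320 [(220, -13), (221, 27), (222, 77), (223, -8), (234, 15), (235, -12), (239, -45), (240, -14), (262, -12), (278, 7), (279, 46), (280, 36), (282, -6), (368, 26), (369, 8), (407, -6), (408, -11), (409, -12), (410, -12), (411, -7), (412, 11), (413, 14), (414, 14), (415, 12)]
350 [(221, 15), (222, 78), (223, -13), (235, 8), (238, -7), (239, -56), (262, -14), (278, 9), (279, 52), (280, 43), (282, -6), (368, 25), (369, 9), (404, -9), (405, -11), (406, -12), (407, -10), (409, 14), (410, 13), (411, 13), (412, 12)]
(-14, 0.045) [323. 285.]
(-9, 0.05) [323.1 302.8]
(-9, 0.074) [323.3 336.1]
(5, 0.074) [323.3 374.4]
(-5, 0) [322.7 265.9]
slips/jaws [[322.7, 278.2], [322.7, 292.1], [322.7, 312.3]] [[374.2, 233.8], [372.0, 290.0]]
```

Emit:
{"fn": "drive_tool", "kwargs": {
  "plan": [
    [[0, 0, 0], [0, 0, -0.025], 0.0],
    [[0, 0, 0], [0, 0, -0.045], 0.0],
    [[0, 0, 0], [0.001, -0.0001, -0.062], 0.0],
    [[0, 0, 0], [0.0024, -0.0003, -0.074], 0.0],
    [[0, 0, 0], [0.0024, -0.0003, -0.0807], 0.0],
    [[0, 0, 0], [0.0024, -0.0003, -0.0807], 0.0],
    [[0, 0, 0], [0.0024, -0.0003, -0.0807], 0.0],
    [[0, 0, 0], [0.0024, -0.0003, -0.0807], 0.0]
  ]
}}

```text
t: 27.88
tool_pos: [0.5395, 0.0063, 0.1277]
ee_rot: [0.067, 0.998, -0.0, 0.0]
force: [3.1, -1.1, -3.0]
finger_gap: 0.735
finger_force: 67.5
```

Emit:
{"fn": "drive_tool", "kwargs": {
  "plan": [
    [[0, 0, 0], [0.0015, -0.0002, 0], 0.0],
    [[0, 0, 0], [0.0027, -0.0003, -0.002], 0.0],
    [[0, 0, 0], [0.0027, -0.0003, -0.005], 0.0],
    [[0, 0, 0], [0.0027, -0.0003, -0.008], 0.0],
    [[0, 0, 0], [0.0027, -0.0003, -0.008], 0.0],
    [[0, 0, 0], [0.0027, -0.0003, -0.008], 0.0]
  ]
}}

```text
t: 28.62
tool_pos: [0.5411, 0.0061, 0.1212]
ee_rot: [0.067, 0.998, 0.0, -0.0]
force: [0.7, 0.9, -2.9]
finger_gap: 0.734
finger_force: 67.6
```

Free of contact so far (the force is only the wedge's weight). I keep pressing down in small steps.

Emit:
{"fn": "drive_tool", "kwargs": {
  "plan": [
    [[0, 0, 0], [0, 0, -0.002], 0.0],
    [[0, 0, 0], [0, 0, -0.004], 0.0],
    [[0, 0, 0], [0, 0, -0.006], 0.0],
    [[0, 0, 0], [0, 0, -0.006], 0.0],
    [[0, 0, 0], [0, 0, -0.006], 0.0]
  ]
}}

```text
t: 29.25
tool_pos: [0.5419, 0.006, 0.1181]
ee_rot: [0.067, 0.998, -0.0, 0.001]
force: [-1.7, 0.4, 6.8]
finger_gap: 0.736
finger_force: 68.5
```

Emit:
{"fn": "drive_tool", "kwargs": {
  "plan": [
    [[0, 0, 0], [0, 0, -0.001], 0.0],
    [[0, 0, 0], [0, 0, -0.002], 0.0],
    [[0, 0, 0], [0, 0, -0.003], 0.0],
    [[0, 0, 0], [0, 0, -0.003], 0.0],
    [[0, 0, 0], [0, 0, -0.003], 0.0],
    [[0, 0, 0], [0, 0, -0.003], 0.0]
  ]
}}

```text
t: 30.0
tool_pos: [0.5422, 0.006, 0.1172]
ee_rot: [0.067, 0.998, -0.0, 0.001]
force: [-6.5, 0.2, 16.4]
finger_gap: 0.735
finger_force: 69.9
```

Emit:
{"fn": "drive_tool", "kwargs": {
  "plan": [
    [[0, 0, 0], [-0.0015, 0.0002, 0], 0.0],
    [[0, 0, 0], [-0.0025, 0.0003, -0.0005], 0.0],
    [[0, 0, 0], [-0.0025, 0.0003, -0.0005], 0.0],
    [[0, 0, 0], [-0.0025, 0.0003, -0.0005], 0.0],
    [[0, 0, 0], [-0.0025, 0.0003, -0.0005], 0.0],
    [[0, 0, 0], [-0.0025, 0.0003, -0.0005], 0.0]
  ]
}}

```text
t: 30.75
tool_pos: [0.542, 0.006, 0.1172]
ee_rot: [0.067, 0.998, -0.0, 0.003]
force: [1.8, 0.4, 11.4]
finger_gap: 0.732
finger_force: 69.2
```

Run:
```python
from h import *
w=wrist(); w=wrist(); s=env.observe(); print(s['t'],s['tool_pos'].round(4),s['force'].round(1),s['torque'].round(2),s['finger_force'],s['ee_rot'].round(3))
zb=s['tool_pos'][2]-.0445; print('edge above bed',zb-.06)
g=cv2.cvtColor(w['img'],cv2.COLOR_BGR2GRAY).astype(float)
print('pred slips',[proj(w,np.r_[V(x,39.5),.13]).round(1).tolist() for x in (0,8,20)],'jaws',[proj(w,np.r_[V(x,70),.1]).round(1).tolist() for x in (-16,20,55)],'wedge tang',[proj(w,np.r_[V(x,39.5),zb+.074]).round(1).tolist() for x in (-14,0)])
for c in (290,320,350):
    d=np.diff(g[180:470,c-2:c+3].mean(1)); print(c,[(180+int(i),int(d[i])) for i in range(len(d)) if abs(d[i])>8])
a=grab('scene'); print('knob',env.find_in('scene','plunger_knob')[:1]); b=grab('side'); print(env.find_in('side','plunger_knob')[:1])
```

```text
30.85 [0.542  0.006  0.1172] [ 1.5 -0.3 11.4] [-0.07  0.01  0.01] 69.15269136428833 [ 0.067  0.998 -0.     0.003]
edge above bed 0.012713632745546807
pred slips [[320.7, 340.5], [320.7, 359.7], [320.7, 387.3]] jaws [[393.3, 269.2], [389.0, 344.4], [385.3, 409.4]] wedge tang [[320.5, 329.4], [320.6, 368.0]]
290 [(185, 13), (186, 10), (187, 9), (252, 12), (253, 68), (270, -40), (271, -30), (278, 15), (279, 61), (368, 58), (369, 52), (386, -10), (387, -93), (388, -28), (434, 13), (438, -12), (439, -62), (440, -15)]
320 [(185, 13), (186, 9), (187, 9), (252, 13), (253, 68), (270, -43), (271, -28), (278, 19), (279, 73), (368, 59), (369, 52), (386, -10), (387, -94), (388, -28), (404, 18), (405, 32), (445, -74), (446, -10)]
350 [(185, 12), (186, 10), (252, 14), (253, 70), (270, -45), (271, -27), (278, 22), (279, 82), (368, 57), (369, 50), (386, -11), (387, -96), (388, -29), (404, 19), (405, 33), (439, -20), (440, -60), (441, -10)]
knob [{'centre': [323.3, 294.4], 'p': 0.69}]
[{'centre': [387.5, 220.7], 'p': 0.77}]
```

Emit:
{"fn": "drive_tool", "kwargs": {
  "plan": [
    [[0, 0, 0], [0, 0, -0.001], 0.0],
    [[0, 0, 0], [0, 0, -0.002], 0.0],
    [[0, 0, 0], [0, 0, -0.002], 0.0],
    [[0, 0, 0], [0, 0, -0.002], 0.0]
  ]
}}

```text
t: 31.55
tool_pos: [0.5422, 0.006, 0.1171]
ee_rot: [0.067, 0.998, -0.0, 0.003]
force: [-2.8, 0.2, 22.5]
finger_gap: 0.732
finger_force: 70.6
```

The wedge is tight at 22 N of push with the side load near balance. Its edge is about 12.6 mm above the bed, so I hand in.

```bash
python3 -c "
from bench import env
print(env.sign_off())"
```

```text
the job is handed in; nothing more can be done
None
```

I handed the job in, with no verdict returned: the vise is square with the plunger home, the middle and thin slips stand at the fixed jaw, and the gripper is still pressing the wedge at about 22 N, its edge about 12.6 mm above the bed.

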